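# Wet the thickness probe and hold it on the ringed spot

### The job

Take the thickness probe out of its holder by its square handle, press the bottle's sprung dish right down with the probe's nose as if to wet it, and let the dish come back up. Then set the nose gently inside the drawn ring on the tilted test plate, probe square to the plate, and finish while still holding it there with the sprung nose pushed in about halfway; leave the other things on the bench where they are.

Things in the scene. Friction and masses are not known exactly. Their poses are not given: they have to be found in the camera images.
- probe: Thickness probe, loose, upright in the holder, 0.24 kg. Origin: centre of its nose's flat end when relaxed; +z up its axis to the handle. Nose 16 mm diameter; steel barrel 28 mm diameter from z = 20 to 60 mm; collar 44 mm diameter from 60 to 66 mm, resting on the holder's rim; square black handle 26x26 mm (sides along x and y) from 66 to 150 mm; stub to 158 mm. Lifts straight out, 60 mm.
- nose_tip (a point): Centre of the flat end of the probe's nose (moves in with the nose); z up the probe's axis.
- nose (a joint): How far the probe's sprung nose is pushed into the barrel, m: 0 relaxed and fully out, 0.012 fully in. Starts to yield at about 2.5 N, needs about 5.5 N halfway (0.006) and 8.5 N fully in.
- holder: Fixed dark steel stand for the probe: upright square tube 57 mm outside, 33 mm square bore, rim 66 mm above the bench, with two foot bars (64x92 mm over all). Origin: centre of its underside on the bench.
- dispenser: Fixed white plastic bottle, 66 mm diameter, in a round steel foot of 94 mm diameter, with a shallow round metal dish on a sprung stem on top (the press-down cap). Origin: centre of its underside on the bench; z up.
- dish_top (a point): Centre of the dish's flat inner floor, 121 mm above the bench when up (moves with the dish). The floor is 50 mm across inside a sloping rim 4 mm higher, 60 mm over the rim.
- dish (a joint): How far the dish is pressed straight down, m: 0 up, 0.010 at its stop. Springs back by itself; yields at about 1 N and reaches the stop at about 3 N, before the probe's nose gives way much.
- tilt_stand: Fixed dark steel stand of the tilting table: base 90x128 mm with two cheeks, 86 mm high. Origin: centre of its underside on the bench; its y runs along the tilt axis, which lies 64 mm above the bench.
- test_plate: Welded steel plate 112x106x10 mm, fixed at a tilt of 0.15 to 0.42 rad toward the stand's -x side (toward the robot). Origin on the tilt axis; z square out of the plate, its flat face at z = 22 mm; x up the slope. On the face: a drawn black ring, 36 mm diameter, at x -16, y 22 mm; two drawn crosses, not to be measured, at (-16, -30) and (44, 28); a weld bead 3 mm proud along y at x 26 mm.
- ring_spot (a point): Centre of the drawn ring on the face of the test plate: the spot to measure. z points square out of the plate, x up the slope, y along the tilt axis.
- bolt: Bystander, loose on the bench: hexagon bolt, lying, 88 mm long, head 35 mm. Origin: centre of its underside.
- nut: Bystander, loose on the bench: hexagon nut, 44 mm across, 20 mm high. Origin: centre of its underside.
- block: Bystander, loose on the bench: pale plastic block 78x32x38 mm. Origin: centre of its underside.
- square_tube: Bystander, loose on the bench: square steel tube off-cut 75x32x32 mm. Origin: centre of its underside.
- elbow: Bystander, loose on the bench: dark iron pipe elbow, 72x72x43 mm. Origin: centre of its underside.

How it is judged:
By the outcome, as a careful person would: the job done as asked, in the order asked, and still so for the second after the job is handed in, while the arm keeps its last pose, push and grip.
It also fails if it takes over 45 s, if anything falls off the work surface, if the arm or the gripper's body presses on something with over 40 N, if the wrist force passes 120 N, or if a joint passes its speed limit or range.

### The arm

A 6-joint arm with a two-finger parallel gripper is mounted at the origin on a cart in front of the work surface, level with it; the furniture and walls round the work are solid. World frame = base frame: x ahead of the robot, y to its left, z up, the work surface at z = 0. Lengths are in m, angles in rad, forces in N, time in s.
With the tool pointing down it reaches from about 0.325 to 0.775 m from the base axis. Payload 5.5 kg.
Tool frame: the origin (TCP) lies at the very end of the fingers, on their centre line; the grasp point (between the pads) lies manip.tcp_to_grasp behind it (manip.tcp_to_grasp is the distance from the TCP to the grasp point, in m); z points along the fingers, y is the line along which they close (so a half turn about z gives the same grasp; the last joint's range is limited). The gripper opens to 85 mm and grips with 20 to 120 N. Pads are 22 mm wide; open, the fingers measure 114 mm over their backs; the gripper's body (76 mm by 85 mm) begins 54 mm behind the grasp point. The pads swing forward as they close: fully open they stand 13 mm farther back than shut.
Start: joints at [1.151, 0.091, 1.231, -0, 1.82, -0.057], TCP at [0.213, 0.561, 0.204] pointing down, gripper open.
Joint ranges: [-2.87, 2.87], [-0.86, 2.18], [0.17, 2.46], [-1.51, 4.65], [0.06, 2.69], [-2.65, 2.65]. Speed limits (rad/s): [2.57, 2.57, 3.01, 3.14, 3.14, 3.14].

### API

Orientations are given as a 3x3 rotation matrix whose columns are the frame's x, y, z axes.
In Python, from bench import manip gives the robot as it stands. The module is installed in compiled form; this text tells all that it offers.
- The arm moves only by the tool send_rows, never from a script. Its argument "increments" is a list of rows, each a list of 4 numbers: the shift along the tool's x, y, z in units of 40 mm (1.0 is 40 mm), then the turn about the tool's z in units of 5 degrees (1.0 is 5 degrees). In form: [[dx, dy, dz, twist], ...]. A call has 1 to 10 rows; each row is the pose to reach, as a shift and turn from the pose commanded when the call began, along the tool's axes at that moment; what a row does not reach only later rows make up. A row lasts 1/12 s, in which the tool goes at most 41.7 mm and 7.16 degrees, less where a joint would pass 70% of its speed; a pose out of reach is approached as far as the arm can. A call with a gripper value outside its range is refused whole. "jaw" is the closure, from 0 (fully open) to 1 (shut), set as the call begins (left out, the last holds). The fingers move at their own pace and stop on an object; the grip force is fixed at half the most. Time passes only in rows, so rows that repeat a pose let the fingers close. It gives the time, the measured TCP pose, the force, the opening and the grip force at its end, in the units of the state.
- manip.observe(): the state, without advancing time (a new reading comes with each control period).
- manip.read_camera(name): name is "scene" or "top" or "wrist"; returns a dict with "pixels" (384x512x3 uint8, blue, green, red), "z_map" (384x512 float32, m along the optical axis (not along the pixel's ray), 0 where there is no reading), "intrinsics" (3x3 intrinsics, pixels), "k1" (the pictures are not rectified: a ray, as slopes to the right and down, at radius r is drawn at 1 + k1 r^2 times it, then the intrinsics apply), "view" (4x4, takes a point from world to camera coordinates). Camera axes: x right, y up, looking along -z (the intrinsics and any distortion apply to the point x, -y, -z); pixel columns grow to the right and rows downward; lengths in m; the calibration is good to about 2 mm. A picture is of the moment at which its call begins.
- manip.sign_off(): hands the job in; it is judged then, once.
Trained networks look in a picture, given as the dict that the camera call returned (one of the last four; its "shot" number tells which), for a name from the list of things; names that differ only in an ending like _2 or _b are one class to them, and where a whole thing is asked for, a point or a joint stands for the part that bears it (a point fixed in the world has none). Each returns a list of dicts, best first, with "p" (0 to 1); they miss things now and then, are a little off and sometimes report something else, mostly with a low value. They report only what shows in the picture. A call takes as long as a camera call.
- manip.search_frame(picture, target): "bbox" ([left, top, right, bottom] in pixels, round what is visible of it).
- manip.spot_point(picture, target): "centre" ([column, row] in pixels: a listed point, or the origin of a listed thing).
The state is a dict: "clock": time; "q": joint angles; "qd": joint speeds; "tau": joint torques, N m; "eef_pos": TCP position; "ee_rot": TCP orientation; "wrist_force": force on the tool from outside, world axes, zero at the start; "wrist_torque": the same for the moment, N m; "gripper_width": opening from 0.0 (shut) to 1.0 (fully open); "grasp_force": force on a finger pad.
Only numpy, scipy, OpenCV 4.12 (cv2) and the standard library are available. Lean on these libraries where they do the work, as an engineer would, in place of code of your own. Each camera call takes 0.05 s, during which the arm holds its last target. There are 200 camera calls.

## Working session

There is one attempt and no reset: what is moved stays moved. The work goes in short steps, Python scripts to look and compute and a tool call to move; the robot and the scene stay as the last step left them, time stands still between calls to the robot, and variables do not carry over. Pictures are saved under pics/ and viewed, at most 10 in all, crops included, and the job is handed in when it is done.

Besides the shell and the picture viewer there is one more tool, called after ">>>" as name(argument=value, ...), one argument or row to a line, values as JSON. send_rows: Moves the arm, as the interface text tells. Its arguments: {"type":"object","properties":{"increments":{"type":"array"},"jaw":{"type":"number"}},"required":["increments"]}

```bash
mkdir -p pics
cat > h.py <<'E'
import numpy as np, cv2
from bench import manip
def ray2world(p,uv,z=None,d=None):
    K=p["intrinsics"];V=np.array(p["view"]);k1=p["k1"]
    x=(uv[0]-K[0][2])/K[0][0];y=(uv[1]-K[1][2])/K[1][1]
    rd=np.hypot(x,y);r=rd
    for _ in range(30): r=rd/(1+k1*r*r)
    s=r/rd if rd>0 else 1
    x*=s;y*=s
    c=np.array([x,-y,-1.0]);R=V[:3,:3];o=-R.T@V[:3,3];w=R.T@c
    if d is None: d=(z-o[2])/w[2]
    return o+w*d
def proj(p,P):
    V=np.array(p["view"]);c=V[:3,:3]@np.array(P)+V[:3,3];K=p["intrinsics"]
    x=c[0]/-c[2];y=-c[1]/-c[2];f=1+p["k1"]*(x*x+y*y)
    return np.array([K[0][0]*x*f+K[0][2],K[1][1]*y*f+K[1][2]])
def cloud(p):
    h,w=p["z_map"].shape
    K=np.array(p["intrinsics"]);V=np.array(p["view"])
    u,v=np.meshgrid(np.arange(w),np.arange(h))
    x=(u-K[0,2])/K[0,0];y=(v-K[1,2])/K[1,1];rd=np.hypot(x,y);r=rd.copy()
    for _ in range(30): r=rd/(1+p["k1"]*r*r)
    s=r/np.maximum(rd,1e-9)
    z=p["z_map"];c=np.stack([x*s*z,-y*s*z,-z],-1)
    return (c-V[:3,3])@V[:3,:3]
E
python3 - <<'E'
from h import *
np.set_printoptions(precision=4,suppress=True)
s=manip.observe()
for k in s: print(k,np.array(s[k]).tolist())
print(manip.tcp_to_grasp)
ims=[]
for n in("scene","top"):
    p=manip.read_camera(n);ims.append(p["pixels"])
    C=cloud(p)
    for t in["probe","holder","dispenser","dish_top","tilt_stand","test_plate","ring_spot","bolt","nut","block","square_tube","elbow"]:
        a=manip.spot_point(p,t)[:1];b=manip.search_frame(p,t)[:1]
        if a:
            u,v=map(int,a[0]["centre"]); u=min(max(u,0),511);v=min(max(v,0),383)
            print(n,t,np.round(a[0]["p"],2),np.round(a[0]["centre"],1),C[v,u],b and np.round(b[0]["bbox"]))
        else: print(n,t,None,b)
    cv2.imwrite(f"pics/{n}0.png",p["pixels"])
E
```

```text
clock 0.0
q [1.1513061529818305, 0.09188236950992267, 1.2319149305826385, -9.623997021088208e-06, 1.8197709731674288, -0.056683316910936414]
qd [-0.0010129166217614845, -0.00017283414745111617, -0.0011737782978466006, 0.0001604420104524826, -0.0019412494928098168, 0.000846583870104666]
tau [0.002329120907234028, -45.87416410446167, -41.80123329162598, 2.475545613833674e-05, 0.012192214198876172, 2.589468522273819e-05]
eef_pos [0.2127988998746743, 0.5606382719513505, 0.2025204290670647]
ee_rot [[-0.934903475703654, 0.3549011936823828, -0.0007961407205631056], [0.3549020718295164, 0.934901732855448, -0.001808124718383545], [0.00010260771837031491, -0.001972974074918194, -0.9999980484205738]]
wrist_force [-0.007186605837050223, -0.6778302427243774, -0.2296728341072515]
wrist_torque [-0.008702435900858778, -0.0019501263180514575, 0.08111551109883516]
grasp_force 0.0
gripper_width 0.996298244190731
0.0187
scene probe 0.77 [214.1 285.6] [0.484  0.2824 0.0682] [206. 263. 219. 287.]
scene holder 0.96 [215.4 289.6] [0.4782 0.2907 0.0639] [202. 269. 226. 302.]
scene dispenser 0.65 [213.8 246.8
[... 990 characters left out ...]
]
top dish_top 0.49 [198.6 173.6] [ 0.3132 -0.0197  1.4017] [191. 164. 210. 180.]
top tilt_stand 0.9 [350.5 187.6] [ 0.4822 -0.3145  0.0859] [332. 166. 379. 208.]
top test_plate 0.97 [354.8 183.7] [ 0.4946 -0.3271  0.0875] [338. 166. 375. 212.]
top ring_spot 0.59 [351.6 192.6] [ 0.4666 -0.3177  0.083 ] [340. 163. 374. 209.]
top bolt 0.59 [180.6 147. ] [0.6318 0.2347 0.0191] [166. 139. 193. 154.]
top nut 0.61 [187.3 212.8] [0.415  0.2126 0.0026] [180. 204. 192. 218.]
top block 0.7 [155.6 158.4] [0.5905 0.3115 0.042 ] [142. 147. 168. 166.]
top square_tube 0.64 [206.4 137.2] [0.662  0.1466 0.0317] [196. 125. 216. 144.]
top elbow 0.83 [344.6 252.4] [ 0.2781 -0.2986  0.0355] [334. 244. 362. 264.]
```

Run:
```python
import cv2,numpy as np
a=cv2.imread("pics/top0.png");b=cv2.imread("pics/scene0.png")
x=cv2.resize(a[120:280,130:390],(780,480),interpolation=2)
cv2.imwrite("pics/a.png",x)
y=cv2.resize(b[80:320,140:370],(575,600),interpolation=2)
cv2.imwrite("pics/b.png",y)
```

```text
(no output)
```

View pics/a.png

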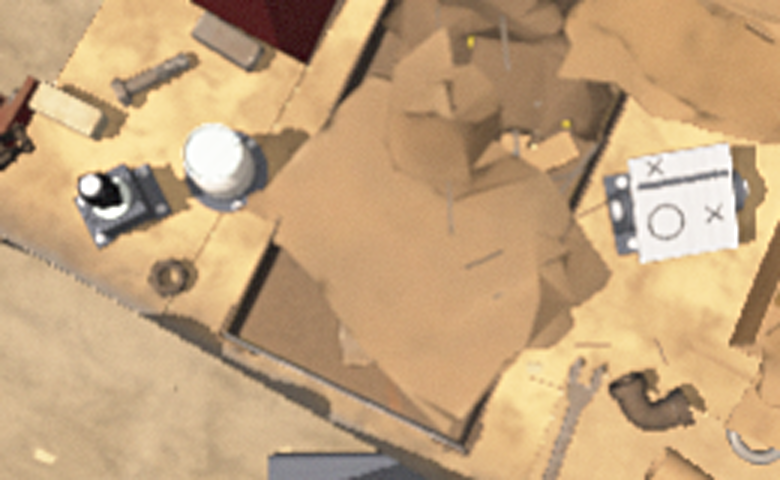

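View pics/b.png

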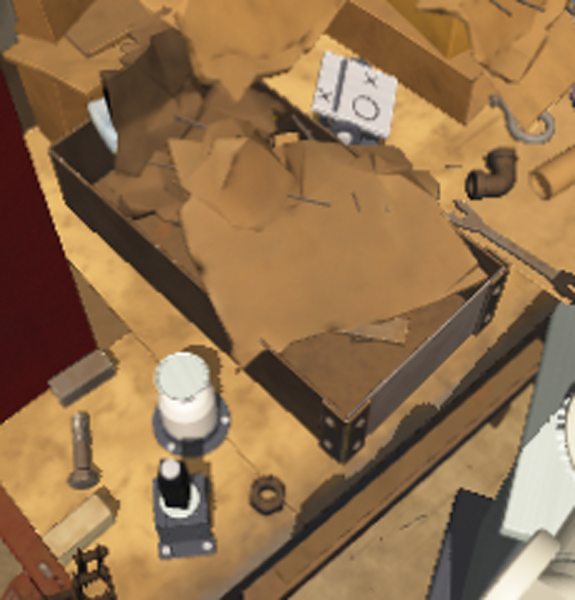

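```bash
cat >> h.py <<'E'
def rows(delta=None,target=None,twist=0):
    s=manip.observe();R=np.array(s["ee_rot"])
    if target is not None: delta=np.array(target)-np.array(s["eef_pos"])
    return np.round(np.append(R.T@np.array(delta)/0.04,twist/5),3)
E
python3 - <<'E'
from h import *
np.set_printoptions(precision=4,suppress=True)
p=manip.read_camera("top");C=cloud(p)
print("probe",ray2world(p,(162.3,183.3),z=.164), "dish",ray2world(p,(130+216/3,120+153/3),z=.124))
m=(C[...,0]>.25)&(C[...,0]<.75)
for y in np.arange(-.5,.5,.05):
    k=m&(C[...,1]>y)&(C[...,1]<y+.05)&(p["z_map"]>0)
    print(round(y,2),[ (round(np.percentile(C[...,2][k&(C[...,0]>x)&(C[...,0]<x+.1)],98),3) if (k&(C[...,0]>x)&(C[...,0]<x+.1)).any() else None) for x in (.25,.35,.45,.55,.65)])
# plate fit
k=(abs(C[...,0]-.49)<.03)&(abs(C[...,1]+.315)<.03)&(C[...,2]>.05)
P=C[k];c=P.mean(0);n=np.linalg.svd(P-c)[2][2];n*=np.sign(n[2]);print(len(P),c,n,np.arccos(n[2]))
print(np.array(p["view"]))
t=[.47,.285,.33];print(rows(target=t))
E
```

```text
probe [0.4893 0.2592 0.164 ] dish [0.5319 0.1475 0.124 ]
-0.5 [np.float64(0.211), np.float64(0.212), np.float64(0.205), np.float64(0.274), np.float64(0.264)]
-0.45 [np.float64(0.204), np.float64(0.21), np.float64(0.203), np.float64(0.278), np.float64(0.267)]
-0.4 [np.float64(0.14), np.float64(0.073), np.float64(0.179), np.float64(0.273), np.float64(0.268)]
-0.35 [np.float64(0.047), np.float64(0.077), np.float64(0.105), np.float64(0.269), np.float64(0.272)]
-0.3 [np.float64(0.047), np.float64(0.097), np.float64(0.107), np.float64(0.229), np.float64(0.281)]
-0.25 [np.float64(0.12), np.float64(0.13), np.float64(0.153), np.float64(0.213), np.float64(0.399)]
-0.2 [np.float64(0.136), np.float64(0.14), np.float64(0.166), np.float64(0.173), np.float64(0.262)]
-0.15 [np.float64(0.134), np.float64(0.136), np.float64(0.241), np.float64(0.24), np.float64(0.258)]
-0.1 [np.float64(0.128), np.float64(0.132), np.float64(0.248), np.float64(0.248), np.float64(0.247)]
-0.05 [np.float64(0.127), np.float64(0.129), np.float64(0.192), np.float64(0.214), np.float64(0.128)]
-0.0 [np.float64(0.126), np.float6
[... 521 characters left out ...]
64(0.167), np.float64(0.04), np.float64(0.61)]
0.3 [np.float64(-0.866), np.float64(0.006), np.float64(0.037), np.float64(0.043), np.float64(0.628)]
0.35 [np.float64(-0.867), np.float64(0.004), np.float64(0.099), np.float64(0.628), np.float64(0.665)]
0.4 [np.float64(-0.867), np.float64(-0.869), np.float64(0.131), np.float64(0.628), np.float64(0.682)]
0.45 [np.float64(-0.867), np.float64(-0.867), np.float64(0.135), np.float64(0.626), np.float64(0.628)]
376 [ 0.4895 -0.3149  0.0892] [-0.3489 -0.0505  0.9358] 0.3602638338084431
[[-0.0118 -0.9999  0.0065 -0.0252]
 [ 0.9935 -0.011   0.1134 -0.4703]
 [-0.1133  0.0078  0.9935 -1.3569]
 [ 0.      0.      0.      1.    ]]
[-8.457 -4.169 -3.158  0.   ]
```

>>> send_rows(
  increments=[
    [-0.8, -0.4, -0.6, 0],
    [-1.7, -0.8, -1.2, 0],
    [-2.6, -1.25, -1.8, 0],
    [-3.5, -1.7, -2.4, 0],
    [-4.4, -2.15, -2.9, 0],
    [-5.3, -2.6, -3.2, 0],
    [-6.2, -3.05, -3.2, 0],
    [-7.1, -3.5, -3.2, 0],
    [-7.9, -3.9, -3.2, 0],
    [-8.46, -4.17, -3.2, 0],
  ],
)

```text
clock: 3.38
eef_pos: [0.4716, 0.2826, 0.3322]
ee_rot: [[-0.935, 0.356, 0.001], [0.356, 0.935, 0.0], [-0.001, 0.001, -1.0]]
wrist_force: [0.8, -0.7, 0.6]
gripper_width: 0.998
grasp_force: 0.0
```

Run:
```python
from h import *
np.set_printoptions(precision=4,suppress=True)
s=manip.observe();print(s["clock"],s["eef_pos"],s["q"])
p=manip.read_camera("wrist");C=cloud(p)
cv2.imwrite("pics/w1.png",p["pixels"]);np.savez("w1.npz",C=C,**{k:np.array(v) for k,v in p.items()})
for t in["probe","holder","dispenser","dish_top","nut"]:
    a=manip.spot_point(p,t)[:1]; print(t,a,manip.search_frame(p,t)[:1])
V=p["view"];print(V,p["k1"],p["intrinsics"])
q=manip.read_camera("top");D=cloud(q)
k=(D[...,2]>.3)&(D[...,1]>-.1)&(D[...,1]<.45)&(D[...,0]>.5)
for y in np.arange(0,.45,.05):
    j=k&(abs(D[...,1]-y-.025)<.025); print(y,D[...,0][j].min() if j.any() else None)
```

```text
3.3833 [0.4716 0.2826 0.3322] [ 0.4783  0.0211  1.0718 -0.0005  2.0475 -0.7288]
probe [{'centre': [255.6, 167.7], 'p': 0.64}] [{'bbox': [242.8, 162.4, 269.7, 201.8], 'p': 0.78}]
holder [{'centre': [251.9, 164.8], 'p': 0.66}] [{'bbox': [224.8, 135.0, 287.5, 184.3], 'p': 0.55}]
dispenser [{'centre': [205.9, 203.8], 'p': 0.66}] [{'bbox': [170.9, 185.4, 230.6, 251.2], 'p': 0.83}]
dish_top [{'centre': [191.8, 229.9], 'p': 0.82}] [{'bbox': [170.9, 211.3, 211.9, 251.5], 'p': 0.79}]
nut [{'centre': [207.5, 136.8], 'p': 0.56}] [{'bbox': [198.0, 125.2, 221.1, 149.2], 'p': 0.53}]
[[ 0.3571  0.9341  0.001  -0.4326]
 [-0.8957  0.3427 -0.2834  0.3971]
 [-0.2651  0.1003  0.959  -0.4051]
 [ 0.      0.      0.      1.    ]] -0.05928979538540318 [[274.8724   0.     257.3004]
 [  0.     274.8724 191.6162]
 [  0.       0.       1.    ]]
0.0 0.741757468125015
0.05 0.5624969484842294
0.1 0.5696991110430832
0.15000000000000002 0.6641638251536844
0.2 0.5002300032202659
0.25 0.5000554057448738
0.30000000000000004 0.6646429527013163
0.35000000000000003 0.5945865743010242
0.4 0.6009503789662929
```

View pics/w1.png

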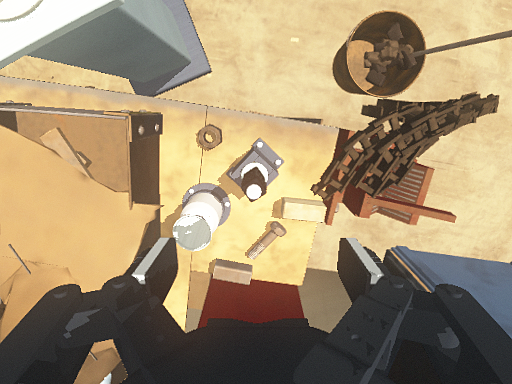

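Run:
```python
from h import *
np.set_printoptions(precision=4,suppress=True)
d=np.load("w1.npz");C=d["C"];p={k:d[k] for k in d.files};p["k1"]=float(p["k1"])
im=d["pixels"]
cv2.imwrite("pics/w1c.png",cv2.resize(im[125:260,165:300],(800,800),interpolation=2)[:600])
near=np.hypot(C[...,0]-.485,C[...,1]-.27)<.05
for a,b in((.05,.08),(.13,.159),(.159,.17)):
    k=near&(C[...,2]>a)&(C[...,2]<b);print(a,k.sum(),C[k].mean(0) if k.any() else 0)
for z in(.152,.166):
    k=near&(abs(C[...,2]-z)<.004);print(C[k][:,:2].min(0),C[k][:,:2].max(0))
k=np.hypot(C[...,0]-.53,C[...,1]-.15)<.06
for a,b in((.115,.1225),(.123,.128)):
    j=k&(C[...,2]>a)&(C[...,2]<b);print("dish",j.sum(),C[j].mean(0),C[j].min(0),C[j].max(0))
print("dish net",ray2world(p,(191.8,229.9),z=.121),"stub",ray2world(p,(253,191),z=.164))
```

```text
0.05 739 [0.4849 0.2735 0.0661]
0.13 281 [0.49   0.2707 0.1501]
0.159 176 [0.4944 0.2688 0.1628]
[0.4805 0.2542] [0.5093 0.2831]
[0.4858 0.2596] [0.5036 0.2778]
dish 948 [0.5323 0.1524 0.1202] [0.4753 0.112  0.1178] [0.5611 0.1803 0.1225]
dish 176 [0.5246 0.1468 0.1244] [0.4754 0.1101 0.123 ] [0.5622 0.1829 0.1279]
dish net [0.5289 0.1547 0.121 ] stub [0.4933 0.2684 0.164 ]
```

View pics/w1c.png

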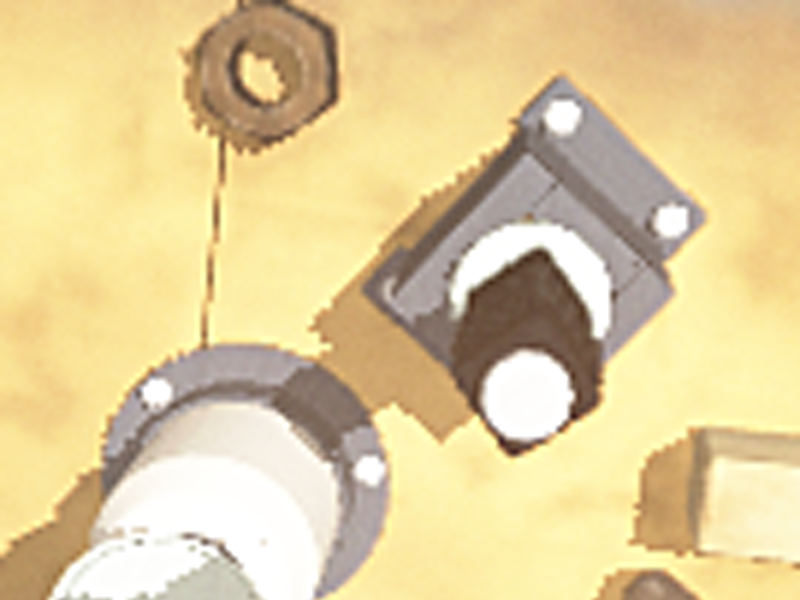

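Run:
```python
from h import *
d=np.load("w1.npz");C=d["C"]
near=np.hypot(C[...,0]-.492,C[...,1]-.27)<.03
k=near&(C[...,2]>.1545)&(C[...,2]<.168)
r=cv2.minAreaRect((C[k][:,:2]*1000).astype(np.float32));print("handle",r)
k=np.hypot(C[...,0]-.485,C[...,1]-.27)<.06
for a,b in((.061,.069),(.067,.076)):
    j=k&(C[...,2]>a)&(C[...,2]<b);print(cv2.minAreaRect((C[j][:,:2]*1000).astype(np.float32)))
j=(np.hypot(C[...,0]-.53,C[...,1]-.152)<.04)&(C[...,2]>.115)
print("dish",cv2.minEnclosingCircle((C[j][:,:2]*1000).astype(np.float32)),cv2.minAreaRect((C[j][:,:2]*1000).astype(np.float32)))
print(np.degrees(np.arctan2(.356,-.935)))
```

```text
handle ((494.7016296386719, 268.5365905761719), (24.174455642700195, 23.927127838134766), 15.808545112609863)
((494.966796875, 268.8813781738281), (57.22447204589844, 56.751705169677734), 25.715240478515625)
((490.3008728027344, 275.47869873046875), (60.65998840332031, 29.425933837890625), 63.54663848876953)
dish ((532.9014282226562, 153.4982452392578), 30.045677185058594) ((532.4559936523438, 153.72337341308594), (58.784820556640625, 58.26555633544922), 14.310766220092773)
159.15573557851684
```

>>> send_rows(
  increments=[
    [-0.1, 0, 0.2, 1.3],
    [-0.2, -0.03, 0.5, 2.6],
    [-0.35, -0.06, 1.0, 3.9],
    [-0.5, -0.09, 1.5, 5.2],
    [-0.6, -0.1, 2.0, 6.5],
    [-0.67, -0.12, 2.4, 7.8],
    [-0.67, -0.12, 2.7, 9.1],
    [-0.67, -0.12, 2.9, 10.2],
    [-0.67, -0.12, 3.0, 10.84],
    [-0.67, -0.12, 3.0, 10.84],
  ],
)

```text
clock: 4.82
eef_pos: [0.4928, 0.271, 0.2101]
ee_rot: [[-0.258, 0.966, -0.002], [0.966, 0.258, -0.001], [-0.0, -0.002, -1.0]]
wrist_force: [-0.6, 0.3, -0.0]
gripper_width: 1.001
grasp_force: 0.0
```

Run:
```python
from h import *
np.set_printoptions(precision=4,suppress=True)
s=manip.observe();print(s["clock"],s["eef_pos"],np.degrees(np.arctan2(s["ee_rot"][1][1],s["ee_rot"][0][1])))
print(rows(target=[.495,.2687,.100]))
p=manip.read_camera("wrist");C=cloud(p)
cv2.imwrite("pics/w2.png",p["pixels"])
near=np.hypot(C[...,0]-.495,C[...,1]-.27)<.03
k=near&(C[...,2]>.1505)&(C[...,2]<.168)
print("handle",k.sum(),cv2.minAreaRect((C[k][:,:2]*1000).astype(np.float32)))
k=near&(C[...,2]>.16)&(C[...,2]<.168)
print("stub",k.sum(),C[k].mean(0))
```

```text
4.8167 [0.4928 0.271  0.2101] 14.93675911330869
[-0.069  0.046  2.753  0.   ]
handle 843 ((495.1110534667969, 268.60595703125), (25.85324478149414, 26.409507751464844), 11.995827674865723)
stub 408 [0.4949 0.2692 0.1628]
```

View pics/w2.png

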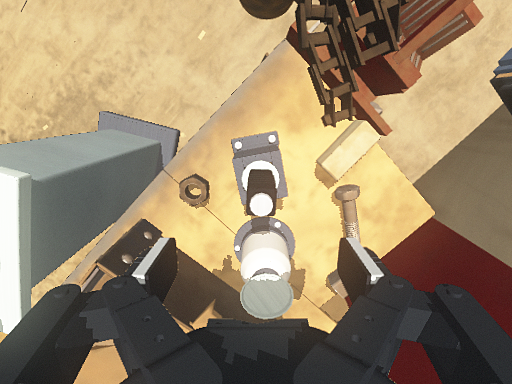

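>>> send_rows(
  increments=[
    [-0.07, 0.05, 0.3, 0.3],
    [-0.07, 0.05, 0.8, 0.6],
    [-0.07, 0.05, 1.3, 0.6],
    [-0.07, 0.05, 1.8, 0.6],
    [-0.07, 0.05, 2.2, 0.6],
    [-0.07, 0.05, 2.5, 0.6],
    [-0.07, 0.05, 2.7, 0.6],
    [-0.07, 0.05, 2.75, 0.6],
    [-0.07, 0.05, 2.75, 0.6],
  ],
)

```text
clock: 5.62
eef_pos: [0.4961, 0.2687, 0.1015]
ee_rot: [[-0.208, 0.978, -0.0], [0.978, 0.208, -0.0], [-0.0, -0.0, -1.0]]
wrist_force: [-0.1, -0.5, 0.4]
gripper_width: 1.002
grasp_force: 0.0
```

>>> send_rows(
  increments=[
    [0, 0, 0, 0],
    [0, 0, 0, 0],
    [0, 0, 0, 0],
    [0, 0, 0, 0],
    [0, 0, 0, 0],
    [0, 0, 0, 0],
    [0, 0, 0, 0],
    [0, 0, 0, 0],
  ],
  jaw=1,
)

```text
clock: 6.28
eef_pos: [0.4965, 0.2689, 0.1024]
ee_rot: [[-0.208, 0.978, 0.001], [0.978, 0.208, 0.001], [0.0, 0.001, -1.0]]
wrist_force: [-0.0, 0.2, 3.1]
gripper_width: 0.291
grasp_force: 60.0
```

Run:
```python
from h import *
np.set_printoptions(precision=4,suppress=True)
s=manip.observe();print(s["clock"],s["eef_pos"],np.degrees(np.arctan2(s["ee_rot"][1][1],s["ee_rot"][0][1])),s["wrist_force"],s["wrist_torque"])
```

```text
6.2833 [0.4965 0.2689 0.1024] 12.013593599353573 [-0.0225  0.2296  3.0526] [-0.0049 -0.0724  0.0065]
```

>>> send_rows(
  increments=[
    [0, 0, -0.2, 0],
    [0, 0, -0.7, 0],
    [0, 0, -1.3, 0],
    [0, 0, -2.0, 0],
    [0, 0, -2.7, 0],
    [0, 0, -3.2, 0],
    [0, 0, -3.4, 0],
    [0, 0, -3.4, 0],
  ],
)

```text
clock: 6.95
eef_pos: [0.4966, 0.269, 0.2398]
ee_rot: [[-0.208, 0.978, 0.003], [0.978, 0.208, 0.001], [0.001, 0.003, -1.0]]
wrist_force: [0.9, 0.7, -3.3]
gripper_width: 0.296
grasp_force: 59.6
```

>>> send_rows(
  increments=[
    [-0.3, 0.03, 0, 0],
    [-0.9, 0.1, 0, 0],
    [-1.6, 0.17, 0, 0],
    [-2.3, 0.24, 0, 0],
    [-2.8, 0.3, 0, 0],
    [-3.01, 0.32, 0, 0],
    [-3.01, 0.32, 0, 0],
    [-3.01, 0.32, 0, 0],
    [-3.01, 0.32, 0, 0],
  ],
)

```text
clock: 7.7
eef_pos: [0.5332, 0.1543, 0.2368]
ee_rot: [[-0.209, 0.978, -0.002], [0.978, 0.209, 0.0], [0.001, -0.002, -1.0]]
wrist_force: [-0.7, 0.4, -1.8]
gripper_width: 0.295
grasp_force: 59.5
```

Run:
```python
from h import *
np.set_printoptions(precision=4,suppress=True)
s=manip.observe();print(s["clock"],s["eef_pos"],s["wrist_force"],s["wrist_torque"],s["grasp_force"],s["gripper_width"])
p=manip.read_camera("wrist");C=cloud(p)
cv2.imwrite("pics/w3.png",p["pixels"]);np.savez("w3.npz",C=C,**{k:np.array(v) for k,v in p.items()})
R=np.array(s["ee_rot"]);print(np.array(p["view"])@np.append(s["eef_pos"],1))
print(proj(p,np.array(s["eef_pos"])),proj(p,np.array(s["eef_pos"])+R[:,2]*.096))
```

```text
7.7 [0.5332 0.1543 0.2368] [-0.7089  0.4114 -1.7915] [-0.0163  0.0075 -0.026 ] 59.51594889163971 0.29544564386519084
[ 0.0015 -0.0218 -0.1829  1.    ]
[259.5046 224.4152] [258.7371 186.3837]
```

View pics/w3.png

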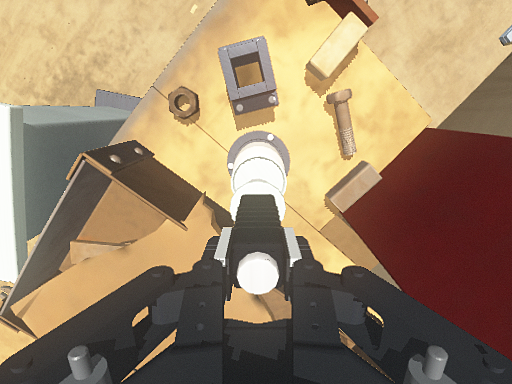

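>>> send_rows(
  increments=[
    [0, 0, 0.2, 0],
    [0, 0, 0.4, 0],
    [0, 0, 0.5, 0],
    [0, 0, 0.58, 0],
    [0, 0, 0.66, 0],
    [0, 0, 0.74, 0],
    [0, 0, 0.8, 0],
    [0, 0, 0.85, 0],
    [0, 0, 0.85, 0],
    [0, 0, 0.85, 0],
  ],
)

```text
clock: 8.58
eef_pos: [0.5335, 0.1538, 0.2042]
ee_rot: [[-0.208, 0.978, 0.0], [0.978, 0.208, 0.0], [0.0, 0.0, -1.0]]
wrist_force: [-2.5, 0.9, 2.0]
gripper_width: 0.295
grasp_force: 60.1
```

Run:
```python
from h import *
np.set_printoptions(precision=4,suppress=True)
s=manip.observe();print(s["clock"],s["eef_pos"],s["wrist_force"],s["wrist_torque"])
```

```text
8.5833 [0.5335 0.1538 0.2042] [-2.5194  0.9168  1.9841] [0.342  0.7305 0.0343]
```

>>> send_rows(
  increments=[
    [0, 0, 0.05, 0],
    [0, 0, 0.05, 0],
    [0, 0, 0.05, 0],
    [0, 0, 0.05, 0],
  ],
)

```text
clock: 8.92
eef_pos: [0.5338, 0.1537, 0.202]
ee_rot: [[-0.208, 0.978, 0.0], [0.978, 0.208, 0.0], [0.0, 0.0, -1.0]]
wrist_force: [-3.2, 1.2, 3.9]
gripper_width: 0.291
grasp_force: 60.3
```

Run:
```python
from h import *
np.set_printoptions(precision=4,suppress=True)
s=manip.observe();print(s["clock"],s["eef_pos"],s["wrist_force"],s["wrist_torque"])
```

```text
8.9167 [0.5338 0.1537 0.202 ] [-3.1981  1.18    3.8659] [ 0.4272  0.7497 -0.0052]
```

>>> send_rows(
  increments=[
    [0, 0, -0.2, 0],
    [0, 0, -0.6, 0],
    [0, 0, -1.1, 0],
    [0.3, 0.1, -1.5, 1.3],
    [0.9, 0.25, -1.6, 2.7],
    [1.6, 0.42, -1.6, 4.1],
    [2.4, 0.6, -1.6, 5.5],
    [3.0, 0.75, -1.6, 6.9],
    [3.3, 0.83, -1.6, 8.3],
    [3.3, 0.83, -1.6, 9.6],
  ],
)

```text
clock: 9.75
eef_pos: [0.5388, 0.2922, 0.2641]
ee_rot: [[0.59, 0.807, -0.001], [0.807, -0.59, -0.001], [-0.001, -0.001, -1.0]]
wrist_force: [0.6, 0.1, -2.6]
gripper_width: 0.294
grasp_force: 59.6
```

Run:
```python
from h import *
np.set_printoptions(precision=4,suppress=True)
s=manip.observe();print(s["clock"],s["eef_pos"],s["wrist_force"])
for n in("top","scene"):
    p=manip.read_camera(n);C=cloud(p);np.savez(n+"2.npz",C=C,**{k:np.array(v) for k,v in p.items()})
    P=C[(abs(C[...,0]-.49)<.07)&(abs(C[...,1]+.32)<.07)&(C[...,2]>.05)]
    rng=np.random.default_rng(0);best=None
    for _ in range(400):
        a=P[rng.choice(len(P),3)];m=np.cross(a[1]-a[0],a[2]-a[0]);l=np.linalg.norm(m)
        if l<2e-4: continue
        m/=l;e=abs((P-a[0])@m)<.0015
        if best is None or e.sum()>best.sum(): best=e
    Q=P[best];c=Q.mean(0);m=np.linalg.svd(Q-c)[2][2];m*=np.sign(m[2])
    print(n,len(P),len(Q),c,m,np.arccos(m[2]),np.degrees(np.arctan2(-m[1],-m[0])))
    # outline rectangle in plane coords
    x=np.cross([0,1,0],m);x/=np.linalg.norm(x);y=np.cross(m,x)
    print(cv2.minAreaRect(np.c_[(Q-c)@x,(Q-c)@y].astype(np.float32)*1000))
    dd=(C@m-c@m)
    im=p["pixels"];h=manip.spot_point(p,"ring_spot")[:1]
    print(h)
    if h:
        u,v=map(int,h[0]["centre"]);print(C[v,u])
pp=manip.observe();print(s["clock"])
```

```text
9.75 [0.5388 0.2922 0.2641] [ 0.5703  0.0907 -2.5913]
top 1407 509 [ 0.4834 -0.3361  0.0856] [-0.337  -0.0433  0.9405] 0.34664334689358745 7.324316598934191
((-1.8682861328125, 2.1749343872070312), (111.9075698852539, 115.45594024658203), 8.620901107788086)
[{'centre': [350.4, 191.0], 'p': 0.65}]
[ 0.4697 -0.3144  0.0842]
scene 989 381 [ 0.485 -0.335  0.085] [-0.3185 -0.0795  0.9446] 0.3345166069668231 14.012697648626498
((-2.1142578125, 3.3408660888671875), (111.64459228515625, 121.25994110107422), 8.316880226135254)
[{'centre': [284.5, 124.3], 'p': 0.79}]
[ 0.4681 -0.3086  0.0813]
9.75
```

>>> send_rows(
  increments=[
    [-0.05, 0.03, 0.1, 1.3],
    [-0.05, 0.03, 0.3, 2.7],
    [-0.05, 0.03, 0.7, 4.1],
    [-0.05, 0.03, 1.2, 5.3],
    [-0.05, 0.03, 1.8, 5.62],
    [-0.05, 0.03, 2.4, 5.62],
    [-0.05, 0.03, 2.9, 5.62],
    [-0.05, 0.03, 3.2, 5.62],
    [-0.05, 0.03, 3.27, 5.62],
    [-0.05, 0.03, 3.27, 5.62],
  ],
)

```text
clock: 10.78
eef_pos: [0.5384, 0.2867, 0.1343]
ee_rot: [[0.899, 0.438, -0.001], [0.438, -0.899, -0.001], [-0.001, 0.0, -1.0]]
wrist_force: [0.6, -0.7, -2.9]
gripper_width: 0.292
grasp_force: 59.5
```

Run:
```python
from h import *
np.set_printoptions(precision=4,suppress=True)
s=manip.observe();R=np.array(s["ee_rot"]);print(s["clock"],s["eef_pos"],s["wrist_force"],R,s["q"])
n=np.array([np.cos(np.radians(25.7)),np.sin(np.radians(25.7)),0])
print("gx",n@(np.array(s["eef_pos"])-[.495,.2688,0])-.0285,R.T@n)
```

```text
10.7833 [0.5384 0.2867 0.1343] [ 0.5609 -0.6576 -2.9169] [[ 0.8992  0.4375 -0.0012]
 [ 0.4375 -0.8992 -0.0008]
 [-0.0014  0.0002 -1.    ]] [ 0.4337  0.1162  1.3264 -0.0002  1.7003  1.5516]
gx 0.01833016036140445 [ 1.      0.0043 -0.0014]
```

>>> send_rows(
  increments=[
    [-0.06, 0, 0, 0],
    [-0.12, 0, 0, 0],
    [-0.18, 0, 0, 0],
    [-0.24, 0, 0, 0],
    [-0.3, 0, 0, 0],
    [-0.36, 0, 0, 0],
    [-0.42, 0, 0, 0],
    [-0.45, 0, 0, 0],
  ],
)

```text
clock: 11.45
eef_pos: [0.5241, 0.2802, 0.1377]
ee_rot: [[0.899, 0.437, 0.007], [0.437, -0.899, 0.003], [0.007, 0.0, -1.0]]
wrist_force: [5.4, 2.0, 0.6]
gripper_width: 0.293
grasp_force: 59.7
```

Run:
```python
from h import *
np.set_printoptions(precision=4,suppress=True)
s=manip.observe();R=np.array(s["ee_rot"]);print(s["clock"],s["eef_pos"],R.T@s["wrist_force"],s["wrist_torque"],R[:,2])
p=manip.read_camera("wrist");C=cloud(p)
cv2.imwrite("pics/w4.png",p["pixels"]);np.savez("w4.npz",C=C,**{k:np.array(v) for k,v in p.items()})
```

```text
11.45 [0.5241 0.2802 0.1377] [ 5.7787  0.5572 -0.5318] [ 0.54   -1.3895  0.0097] [ 0.0069  0.0029 -1.    ]
```

View pics/w4.png

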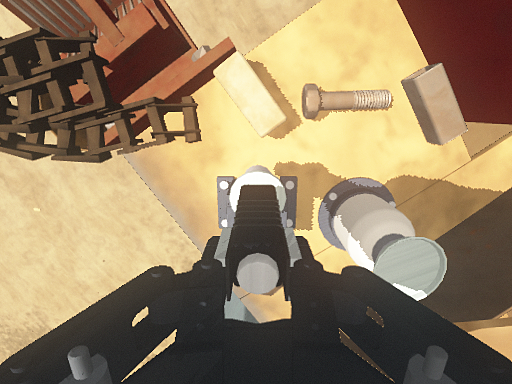

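```bash
cat >> h.py <<'E'
def tilt(C,s,show=0):
    R=np.array(s["ee_rot"]);P=((C-np.array(s["eef_pos"]))@R).reshape(-1,3)
    k=(abs(P[:,1])<.009)&(P[:,0]>-.02)&(P[:,0]<.06)&(P[:,2]>-.045)&(P[:,2]<.026)
    Q=P[k]; 
    if show:
        for z in np.arange(-.06,.11,.006):
            q=P[(abs(P[:,1])<.006)&(abs(P[:,2]-z)<.003)&(abs(P[:,0])<.08)]
            print(round(z,3),len(q),np.round(np.median(q[:,0]),4) if len(q) else None)
    f=np.polyfit(Q[:,2],Q[:,0],1)
    for _ in range(8):
        e=Q[:,0]-np.polyval(f,Q[:,2]);g=abs(e)<.002;f=np.polyfit(Q[g,2],Q[g,0],1)
    return np.arctan(f[0]),g.sum(),f
E
python3 - <<'E'
from h import *
d=np.load("w3.npz");s=manip.observe()
print(tilt(np.load("w4.npz")["C"],s,1))
s3=dict(s);s3["eef_pos"]=[.5332,.1543,.2368];s3["ee_rot"]=[[-.209,.978,-.002],[.978,.209,0],[.001,-.002,-1]]
print(tilt(d["C"],s3,1))
E
```

```text
-0.06 922 -0.0006
-0.054 370 0.008
-0.048 166 0.0112
-0.042 153 0.0119
-0.036 128 0.0125
-0.03 113 0.0131
-0.024 107 0.0138
-0.018 93 0.0143
-0.012 87 0.015
-0.006 77 0.0156
-0.0 63 0.0162
0.006 62 0.0167
0.012 63 0.0175
0.018 49 0.0181
0.024 53 0.0187
0.03 221 0.0236
0.036 1 0.0272
0.042 0 None
0.048 0 None
0.054 0 None
0.06 14 0.0228
0.066 30 0.0233
0.072 25 0.0239
0.078 0 None
0.084 0 None
0.09 0 None
0.096 0 None
0.102 386 0.0649
0.108 0 None
(np.float64(0.10280075549427953), np.int64(1546), array([0.10316443, 0.01617575]))
-0.06 930 0.0016
-0.054 329 0.0097
-0.048 165 0.0127
-0.042 123 0.0128
-0.036 113 0.0128
-0.03 88 0.0128
-0.024 85 0.0129
-0.018 79 0.0129
-0.012 74 0.0129
-0.006 52 0.0128
-0.0 61 0.0128
0.006 51 0.0128
0.012 44 0.0128
0.018 47 0.0128
0.024 34 0.0127
0.03 206 0.0164
0.036 17 0.0209
0.042 0 None
0.048 0 None
0.054 0 None
0.06 0 None
0.066 3 0.0136
0.072 17 0.0132
0.078 3 0.0127
0.084 0 None
0.09 0 None
0.096 0 None
0.102 0 None
0.108 0 None
(np.float64(0.0003486875492443308), np.int64(1268), array([0.00034869, 0.01281855]))
```

>>> send_rows(
  increments=[
    [-0.06, 0, 0, 0],
    [-0.12, 0, 0, 0],
    [-0.18, 0, 0, 0],
    [-0.24, 0, 0, 0],
    [-0.3, 0, 0, 0],
    [-0.36, 0, 0, 0],
    [-0.42, 0, 0, 0],
    [-0.48, 0, 0, 0],
    [-0.54, 0, 0, 0],
    [-0.58, 0, 0, 0],
  ],
)

```text
clock: 12.33
eef_pos: [0.5027, 0.2699, 0.1363]
ee_rot: [[0.899, 0.437, 0.005], [0.437, -0.899, 0.002], [0.005, 0.0, -1.0]]
wrist_force: [6.3, 2.7, -4.1]
gripper_width: 0.294
grasp_force: 59.1
```

Run:
```python
from h import *
np.set_printoptions(precision=4,suppress=True)
s=manip.observe();R=np.array(s["ee_rot"]);print(s["clock"],s["eef_pos"],R.T@s["wrist_force"],R[:,2])
p=manip.read_camera("wrist");C=cloud(p);print(tilt(C,s,1))
```

```text
12.3333 [0.5027 0.2699 0.1363] [6.7875 0.3016 4.0876] [ 0.0046  0.002  -1.    ]
-0.06 842 -0.0003
-0.054 467 0.0087
-0.048 216 0.0124
-0.042 193 0.0142
-0.036 184 0.0161
-0.03 149 0.0179
-0.024 152 0.0197
-0.018 119 0.0215
-0.012 114 0.0232
-0.006 108 0.0251
-0.0 93 0.0267
0.006 89 0.0286
0.012 79 0.0303
0.018 75 0.0322
0.024 270 0.0385
0.03 2 0.0433
0.036 0 None
0.042 0 None
0.048 38 0.0419
0.054 47 0.0434
0.06 36 0.0451
0.066 34 0.0465
0.072 0 None
0.078 0 None
0.084 15 0.0468
0.09 10 0.0471
0.096 15 0.0771
0.102 86 0.0763
0.108 0 None
(np.float64(0.2914436554643734), np.int64(2138), array([0.3   , 0.0269]))
```

>>> send_rows(
  increments=[
    [-0.05, 0, 0, 0],
    [-0.1, 0, 0, 0],
    [-0.13, 0, 0, 0],
    [-0.13, 0, 0, 0],
  ],
)

```text
clock: 12.72
eef_pos: [0.498, 0.2676, 0.1364]
ee_rot: [[0.899, 0.437, 0.005], [0.437, -0.899, 0.002], [0.005, 0.0, -1.0]]
wrist_force: [5.8, 2.2, -3.5]
gripper_width: 0.291
grasp_force: 59.2
```

Run:
```python
from h import *
np.set_printoptions(precision=4,suppress=True)
s=manip.observe();R=np.array(s["ee_rot"]);print(s["clock"],s["eef_pos"],R.T@s["wrist_force"],R[:,2])
p=manip.read_camera("wrist");C=cloud(p);print(tilt(C,s,0))
```

```text
12.7167 [0.498  0.2676 0.1364] [6.1449 0.5664 3.487 ] [ 0.0045  0.002  -1.    ]
(np.float64(0.3312920373179261), np.int64(2254), array([0.344 , 0.0293]))
```

>>> send_rows(
  increments=[
    [0.1, 0, 0, 0],
    [0.3, 0, -0.1, 0],
    [0.3, 0, -0.5, 0],
    [0.3, 0, -1.2, 0],
    [0.3, 0, -2.1, 0],
    [0.3, 0, -3.1, 0],
    [0.3, 0, -4.1, 0],
    [0.3, 0, -5.1, 0],
    [0.3, 0, -6.0, 0],
    [0.3, 0, -6.6, 0],
  ],
)

```text
clock: 13.6
eef_pos: [0.5066, 0.272, 0.4038]
ee_rot: [[0.899, 0.437, 0.004], [0.437, -0.899, 0.002], [0.004, 0.0, -1.0]]
wrist_force: [0.0, -0.1, -2.3]
gripper_width: 0.289
grasp_force: 59.2
```

>>> send_rows(
  increments=[
    [-0.2, 0.24, 0, 0.2],
    [-0.6, 0.7, 0, 0.5],
    [-1.2, 1.4, 0, 0.9],
    [-1.8, 2.1, 0, 1.3],
    [-2.4, 2.85, 0, 1.7],
    [-3.0, 3.6, 0, 2.1],
    [-3.6, 4.3, 0, 2.5],
    [-4.2, 5.0, 0, 2.9],
    [-4.8, 5.75, 0, 3.2],
    [-5.4, 6.45, 0, 3.5],
  ],
)

```text
clock: 14.43
eef_pos: [0.4245, -0.0556, 0.3994]
ee_rot: [[0.989, 0.145, -0.0], [0.145, -0.989, -0.0], [-0.0, -0.0, -1.0]]
wrist_force: [1.5, 0.6, -2.8]
gripper_width: 0.293
grasp_force: 59.3
```

Run:
```python
from h import *
np.set_printoptions(precision=4,suppress=True)
s=manip.observe();R=np.array(s["ee_rot"]);print(s["clock"],s["eef_pos"],R.T@s["wrist_force"],R[:,1],s["q"])
print(rows(target=[.36,-.325,.36]))
```

```text
14.4333 [ 0.4245 -0.0556  0.3994] [ 1.615  -0.3231  2.7982] [ 0.1454 -0.9894 -0.    ] [-0.2096 -0.225   1.1726 -0.0001  2.1944  1.2152]
[-2.575  6.43   0.985  0.   ]
```

>>> send_rows(
  increments=[
    [-0.3, 0.8, 0, 0],
    [-0.6, 1.6, 0, 0],
    [-1.0, 2.5, 0, 0],
    [-1.4, 3.4, 0, 0],
    [-1.7, 4.3, 0.2, 0],
    [-2.0, 5.1, 0.4, 0],
    [-2.3, 5.8, 0.7, 0],
    [-2.5, 6.3, 0.9, 0],
    [-2.55, 6.4, 1.0, 0],
    [-2.55, 6.4, 1.0, 0],
  ],
)

```text
clock: 15.27
eef_pos: [0.3616, -0.323, 0.3574]
ee_rot: [[0.99, 0.144, -0.003], [0.144, -0.99, 0.003], [-0.002, -0.003, -1.0]]
wrist_force: [-0.2, 0.8, -2.7]
gripper_width: 0.293
grasp_force: 59.5
```

```bash
cat >> h.py <<'E'
def plane(C,c0,r=.06,tol=.001):
    P=C[(np.hypot(C[...,0]-c0[0],C[...,1]-c0[1])<r)&(C[...,2]>.05)&(C[...,2]<.125)]
    rng=np.random.default_rng(0);best=None
    for _ in range(500):
        a=P[rng.choice(len(P),3)];m=np.cross(a[1]-a[0],a[2]-a[0]);l=np.linalg.norm(m)
        if l<2e-4: continue
        m/=l;e=abs((P-a[0])@m)<tol
        if best is None or e.sum()>best.sum(): best=e
    Q=P[best];c=Q.mean(0);m=np.linalg.svd(Q-c,full_matrices=False)[2][2];m*=np.sign(m[2])
    return c,m,len(Q),len(P),Q
E
python3 - <<'E'
from h import *
np.set_printoptions(precision=4,suppress=True)
s=manip.observe();R=np.array(s["ee_rot"]);print(s["clock"],s["eef_pos"],R[:,1],R[:,2])
p=manip.read_camera("wrist");C=cloud(p);cv2.imwrite("pics/w5.png",p["pixels"]);np.savez("w5.npz",C=C,**{k:np.array(v) for k,v in p.items()})
print(tilt(C,s))
c,m,a,b,Q=plane(C,(.49,-.325));print(c,m,a,b,np.arccos(m[2]),np.degrees(np.arctan2(-m[1],-m[0])))
h=manip.spot_point(p,"ring_spot")[:2];print(h)
for q in h:
    u,v=map(int,q["centre"]);print(C[v,u])
E
```

```text
15.2667 [ 0.3616 -0.323   0.3574] [ 0.1439 -0.9896 -0.0032] [-0.0028  0.0028 -1.    ]
(np.float64(0.32184699573366327), np.int64(2252), array([0.3334, 0.0285]))
[ 0.4861 -0.3319  0.0867] [-0.333  -0.0559  0.9413] 2991 4693 0.34438435845212556 9.537750849006377
[{'centre': [266.1, 91.0], 'p': 0.72}]
[ 0.4622 -0.3203  0.0785]
```

View pics/w5.png

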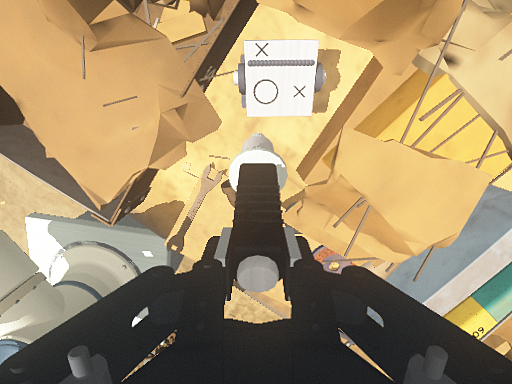

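Run:
```python
from h import *
np.set_printoptions(precision=4,suppress=True)
d=np.load("w5.npz");C=d["C"];im=d["pixels"]
c,m,a,b,Q=plane(C,(.49,-.325))
x=np.cross([0,1,0],m);x/=np.linalg.norm(x);y=np.cross(m,x)
r=cv2.minAreaRect(np.c_[(Q-c)@x,(Q-c)@y].astype(np.float32)*1000);print(r)
g=im.max(2).astype(int);W=np.zeros_like(g);W[75:107,248:284]=1
vs,us=np.nonzero((g<110)&(W>0));print(len(us))
P=C[vs,us];e=abs((P-c)@m)<.003;P=P[e]
t=np.c_[(P-c)@x,(P-c)@y]
A=np.c_[2*t,np.ones(len(t))];o=np.linalg.lstsq(A,(t**2).sum(1),rcond=None)[0]
print("R",np.sqrt(o[2]+o[0]**2+o[1]**2))
ring=c+o[0]*x+o[1]*y;print("ring",ring,m)
# from plate geometry: rectangle centre = plate origin
th=np.radians(r[2] if r[2]<45 else r[2]-90)
print("edge yaw",np.degrees(th))
np.savez("plate.npz",ring=ring,n=m)
# tilt along tool frame, nose point
s=manip.observe();R=np.array(s["ee_rot"])
T,_,f=tilt(C,s);ax=np.array([-np.sin(T),0,-np.cos(T)]) # up axis in tool frame
print("axis world",R@ax,"angle to n",np.degrees(np.arccos(R@ax@m)))
# nose points in cloud
L=((C-np.array(s["eef_pos"]))@R).reshape(-1,3)
k=(abs(L[:,1])<.02)&(L[:,2]>.07)&(L[:,2]<.11)&(L[:,0]>.02)&(L[:,0]<.08)
L=L[k];w=L@-ax;u=L@np.array([np.cos(T),0,-np.sin(T)])
for z in np.arange(.05,.13,.004):
    j=abs(w-z)<.002;print(round(z,3),j.sum(),*(np.round([u[j].max(),L[j,1].min(),L[j,1].max()],4) if j.any() else []))
print("handle axis u:", f[1]*np.cos(T)-.013)
```

```text
((-5.467643737792969, 1.2989044189453125), (106.56700897216797, 111.2220458984375), 7.980325698852539)
46
R 0.01776564958290659
ring [ 0.4615 -0.3193  0.0787] [-0.333  -0.0559  0.9413]
edge yaw 7.980325698852539
axis world [-0.3115 -0.0467  0.9491] angle to n 1.4111422743445128
0.05 0
0.054 0
0.058 0
0.062 0
0.066 0
0.07 0
0.074 0
0.078 1 0.0157 -0.0127 -0.0127
0.082 3 0.024 -0.0118 0.0062
0.086 0
0.09 0
0.094 7 0.0201 -0.0025 0.0047
0.098 22 0.0204 -0.0053 0.0075
0.102 5 0.02 -0.0045 0.0048
0.106 0
0.11 0
0.114 0
0.118 0
0.122 0
0.126 0
handle axis u: 0.012310823008230646
```

Run:
```python
from h import *
np.set_printoptions(precision=4,suppress=True)
d=np.load("plate.npz");s=manip.observe();R=np.array(s["ee_rot"])
off=R@[.043,.0005,.09]
for h in(.03,.01,.0):
    t=d["ring"]+h*d["n"]-off;print(h,t,rows(target=t))
print("n tool",R.T@d["n"])
```

```text
0.03 [ 0.4089 -0.3269  0.197 ] [1.127 0.304 4.063 0.   ]
0.01 [ 0.4156 -0.3257  0.1781] [1.296 0.301 4.534 0.   ]
0.0 [ 0.4189 -0.3252  0.1687] [1.38  0.299 4.769 0.   ]
n tool [-0.3374  0.006  -0.9413]
```

>>> send_rows(
  increments=[
    [0.2, 0.1, 0.3, 0],
    [0.5, 0.2, 0.9, 0],
    [0.8, 0.3, 1.6, 0],
    [1.0, 0.3, 2.3, 0],
    [1.13, 0.3, 3.0, 0],
    [1.13, 0.3, 3.6, 0],
    [1.13, 0.3, 3.95, 0],
    [1.13, 0.3, 4.06, 0],
    [1.13, 0.3, 4.06, 0],
    [1.13, 0.3, 4.06, 0],
  ],
)

```text
clock: 16.2
eef_pos: [0.4098, -0.3272, 0.1976]
ee_rot: [[0.989, 0.147, 0.001], [0.147, -0.989, -0.001], [0.001, 0.001, -1.0]]
wrist_force: [0.3, -0.1, -1.9]
gripper_width: 0.293
grasp_force: 59.5
```

Run:
```python
from h import *
np.set_printoptions(precision=4,suppress=True)
d=np.load("plate.npz");s=manip.observe();R=np.array(s["ee_rot"]);print(s["clock"],s["eef_pos"],s["wrist_force"])
p=manip.read_camera("wrist");C=cloud(p);np.savez("w6.npz",C=C,**{k:np.array(v) for k,v in p.items()})
T,_,f=tilt(C,s);print(T)
c,m,a,b,Q=plane(C,(.49,-.325));print(c,m,a,b,np.arccos(m[2]),np.degrees(np.arctan2(-m[1],-m[0])), "ring off plane",(d["ring"]-c)@m)
print("ring px",proj(p,d["ring"]),"tip px",proj(p,np.array(s["eef_pos"])+R@[.043,.0005,.09]))
cv2.imwrite("pics/w6.png",cv2.resize(p["pixels"][60:220,170:340],(638,600),interpolation=2))
```

```text
16.2 [ 0.4098 -0.3272  0.1976] [ 0.2803 -0.1069 -1.9462]
0.32177422491039687
[ 0.4909 -0.3318  0.0883] [-0.34   -0.0524  0.939 ] 7033 9746 0.35119840234446525 8.769165955766582 ring off plane 0.00031465767772553393
ring px [257.8134 129.3983] tip px [258.6815 141.4067]
```

View pics/w6.png

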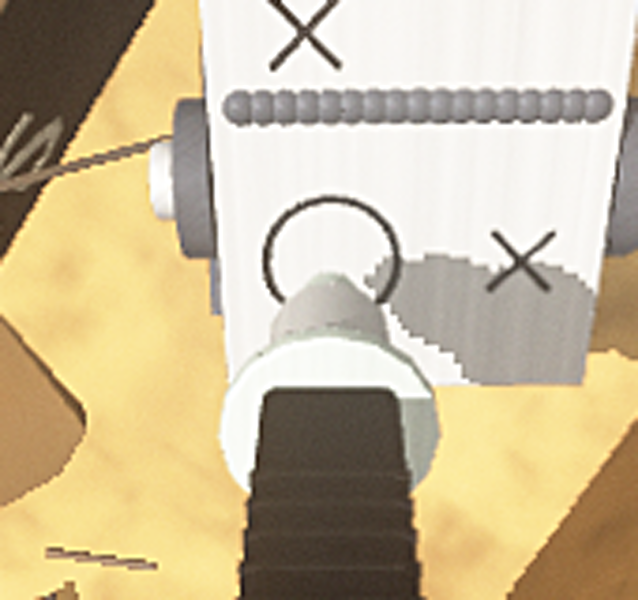

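>>> send_rows(
  increments=[
    [0.04, 0, 0.12, 0],
    [0.09, 0, 0.25, 0],
    [0.13, 0, 0.37, 0],
    [0.17, 0, 0.47, 0],
    [0.2, 0, 0.55, 0],
    [0.22, 0, 0.61, 0],
    [0.22, 0, 0.61, 0],
    [0.22, 0, 0.61, 0],
  ],
)

```text
clock: 16.92
eef_pos: [0.4177, -0.3263, 0.1719]
ee_rot: [[0.989, 0.146, -0.0], [0.146, -0.989, 0.0], [-0.0, -0.0, -1.0]]
wrist_force: [0.0, 0.4, -1.9]
gripper_width: 0.29
grasp_force: 59.6
```

```bash
cat > f.py <<'E'
from h import *
np.set_printoptions(precision=4,suppress=True)
d=np.load("plate.npz");n=d["n"];F=[];P=[]
for _ in range(4):
    p=manip.read_camera("wrist");s=manip.observe();F.append(s["wrist_force"]);P.append(s["eef_pos"])
C=cloud(p);R=np.array(s["ee_rot"]);f=np.mean(F,0)+[0,0,2.35];tip=np.mean(P,0)+R@[.043,.0005,.09]
print(s["clock"],np.mean(P,0),"F",f,"Fn",f@n,"tip rel",(tip-d["ring"])@n,"tilt",tilt(C,s)[0],R[:,2])
np.savez("wl.npz",C=C,**{k:np.array(v) for k,v in p.items()})
E
python3 f.py
```

```text
17.1167 [ 0.4178 -0.3264  0.1724] F [ 0.5081  0.2148 -0.7727] Fn -0.9084819168344839 tip rel 0.003869212991613034 tilt 0.3215627437885555 [ 0.0004 -0.0004 -1.    ]
```

>>> send_rows(
  increments=[
    [0.01, 0, 0.03, 0],
    [0.02, 0, 0.06, 0],
    [0.03, 0, 0.09, 0],
    [0.04, 0, 0.12, 0],
    [0.05, 0, 0.14, 0],
    [0.05, 0, 0.14, 0],
  ],
)

```text
clock: 17.62
eef_pos: [0.4197, -0.3261, 0.1668]
ee_rot: [[0.989, 0.146, 0.0], [0.146, -0.989, -0.0], [-0.0, 0.001, -1.0]]
wrist_force: [-1.5, -0.4, 0.7]
gripper_width: 0.293
grasp_force: 60.1
```

```bash
python3 f.py
```

```text
17.8167 [ 0.4197 -0.3261  0.1668] F [-1.774   0.2409  3.6721] Fn 4.033680482898131 tip rel -0.0019880706388359475 tilt 0.32157982076267927 [ 0.0001 -0.0004 -1.    ]
```

>>> send_rows(
  increments=[
    [0.01, 0, 0.03, 0],
    [0.02, 0, 0.06, 0],
    [0.02, 0, 0.06, 0],
    [0.02, 0, 0.06, 0],
  ],
)

```text
clock: 18.15
eef_pos: [0.4206, -0.326, 0.1642]
ee_rot: [[0.989, 0.146, 0.0], [0.146, -0.989, -0.0], [0.0, 0.0, -1.0]]
wrist_force: [-2.4, 0.5, 1.7]
gripper_width: 0.292
grasp_force: 60.3
```

```bash
python3 f.py; python3 f.py
python3 - <<'E'
import numpy as np,cv2
im=np.load("wl.npz")["pixels"]
cv2.imwrite("pics/w7.png",cv2.resize(im[60:220,170:340],(638,600),interpolation=2))
E
```

```text
18.35 [ 0.4205 -0.326   0.1643] F [-2.1072 -0.1058  4.8414] Fn 5.26464801805971 tip rel -0.004692441545412494 tilt 0.32237702066340856 [ 0.0001 -0.0003 -1.    ]
18.55 [ 0.4205 -0.326   0.1642] F [-2.4048 -0.3373  4.5203] Fn 5.074406925146338 tip rel -0.004749461560760869 tilt 0.3217227096057769 [ 0.0001 -0.0003 -1.    ]
```

View pics/w7.png

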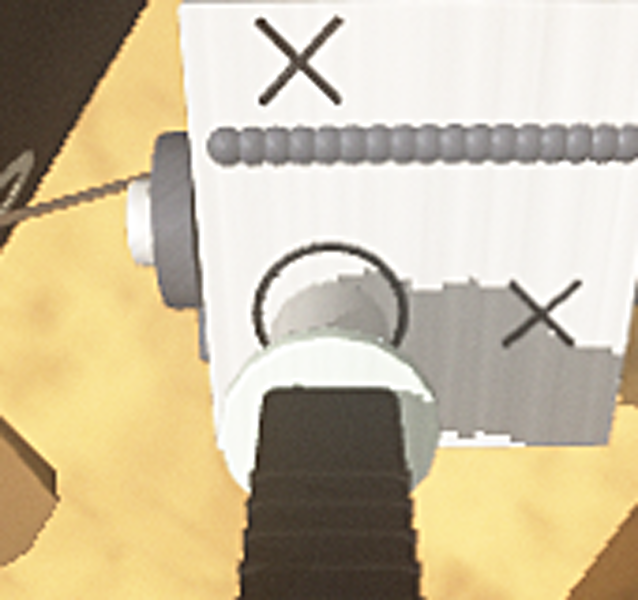

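>>> send_rows(
  increments=[
    [0.004, 0, 0.012, 0],
    [0.004, 0, 0.012, 0],
    [0.004, 0, 0.012, 0],
    [0.004, 0, 0.012, 0],
  ],
)

```text
clock: 18.88
eef_pos: [0.4207, -0.3259, 0.1637]
ee_rot: [[0.989, 0.146, 0.0], [0.146, -0.989, -0.0], [0.0, 0.0, -1.0]]
wrist_force: [-2.0, -0.8, 2.7]
gripper_width: 0.287
grasp_force: 60.3
```

```bash
python3 f.py; python3 -c "
from bench import manip
print(manip.sign_off())"
```

```text
19.0833 [ 0.4207 -0.3259  0.1636] F [-2.2351 -0.94    5.0198] Fn 5.521797620317917 tip rel -0.005323259564016837 tilt 0.32062147493889054 [ 0.0001 -0.0002 -1.    ]
the job is handed in; nothing more can be done
None
```

Handed in at 19 s: the dish was pressed to its stop and released, and the probe, tilted in the grip against the holder's rim, is held in the ring about 1.5° off square at about 5.5 N, roughly half its nose travel; nose travel and dish return were judged from force and position, not seen directly.

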